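# Set up the plating bench: each vessel to its instrument

### The job

Set up the bench for plating: put the fresh red-agar dish on the middle of the turntable, the grown dish (cream, with dark colonies) on the middle of the colony counter's lit stage, the brown bottle on the middle of the magnetic stirrer's white plate, and the blue-capped container down into the empty middle cell of the white wire rack. Set each one down gently and upright, without dropping or tipping it, and leave the metal canister and the glass beaker where they stand.

Things in the scene. Friction and masses are not known exactly. Their poses are not given: they have to be found in the camera images.
- fresh_dish: Fresh culture dish: closed round clear dish, 60 mm in diameter and 20 mm high, filled with plain dark-red agar; 30 g, stands flat on the bench. Origin: centre of its underside, z up. Lid and dish are one piece; grip it across the diameter.
- grown_dish: Grown culture dish: the same closed dish (60 mm diameter, 20 mm high, 30 g) with cream-coloured agar dotted with small dark-blue colonies. Origin: centre of its underside, z up.
- bottle: Brown (amber) glass laboratory bottle with pale label and orange screw cap, standing: body 56 mm in diameter up to 70 mm, cap 45 mm in diameter from 80 to 105 mm height (total height 105 mm), about 0.15 to 0.31 kg. Origin: centre of its underside, z up.
- universal: Small straight sample container with BLUE screw cap, standing: body 28 mm in diameter, cap 31 mm in diameter from 70 to 92 mm height (total height 92 mm), flat bottom, about 36 to 59 g. Origin: centre of its underside, z up. (The two like it with WHITE caps are fixed in the wire rack.)
- turntable: Plating turntable: grey three-legged foot (feet reach 80 mm from the axis) and a round flat pale-green platter, 104 mm in diameter, with two engraved rings (88 and 64 mm). The platter's top is 65 mm above the bench; it turns about its vertical axis with slight friction. Foot fixed. Origin: on the bench under the platter's centre, z up.
- counter: Colony counter, fixed: pale grey housing, 190 mm wide (y), x = -60 to 150 mm, with a lit white round flat stage, 94 mm in diameter, top 60 mm above the bench. Behind it (x over 80 mm) a sloping console up to 95 mm high and a folded lens on a thin arm (x 120 to 185 mm, 140 mm high). Origin: on the bench under the stage's centre; +x to the console, z up.
- stirrer: Magnetic stirrer: dark-blue case 124 mm wide (y), from 63 mm before to 87 mm behind the origin (x), with a grey knob on its front (-x) face, and a white round flat ceramic plate, 110 mm in diameter, its top 55 mm above the bench. Fixed to the bench. Origin: on the bench under the plate's centre, z up.
- rack: White wire rack, fixed: a row of three square cells along its y, pitch 50 mm, 44 mm wide inside; wire tops 49 mm, inner floor 4 mm above the bench. The outer cells hold fixed white-capped containers (31 mm in diameter, 52 mm off in y, 96 mm high); the middle one is free. There is room for fingers along its x axis only. Origin: on the bench under the middle cell's centre, z up.
- canister: Bystander: closed metal canister, 61 mm in diameter, 62 mm high, 0.3 kg. Origin: centre of its underside.
- beaker: Bystander: empty clear glass beaker, 54 mm in diameter at the rim, 70 mm high, 0.1 kg. Origin: centre of its underside.
Not all that is in view belongs to the job. Leave any orange, pink or turquoise look-alike of the rack alone.

How it is judged:
At the end, for the whole second after the job is handed in: All four released, at rest and upright (7 deg): fresh dish on the turntable, grown dish on the counter stage, bottle on the stirrer plate, container on the floor of the rack's middle cell, each within 15 mm of its centre and seated (4 mm). Canister and beaker within 30 mm of where they stood (horizontal distance between fresh_dish and turntable below 0.015 m and z of fresh_dish in the frame of turntable between 0.061 and 0.069 m and angle between each of fresh_dish, grown_dish, bottle, universal's own z axis and vertical below 0.12 rad and linear speed of each of fresh_dish, grown_dish, bottle, universal below 0.02 m/s and angular speed of each of fresh_dish, grown_dish, bottle, universal below 0.2 rad/s and horizontal distance between grown_dish and counter below 0.015 m and z of grown_dish in the frame of counter between 0.056 and 0.064 m and horizontal distance between bottle and stirrer below 0.015 m and z of bottle in the frame of stirrer between 0.051 and 0.059 m and horizontal distance between universal and rack below 0.015 m and z of universal in the frame of rack between 0 and 0.008 m and distance of each of canister, beaker from where it was at the start of the episode below 0.03 m and angle between each of canister, beaker's own z axis and vertical below 0.3 rad); the robot touches nothing.
It fails at once if a dish, the bottle or the container is dropped or thrown: out of the fingers' grip and moving faster than 0.8 m/s (a fall of about 3 cm) ((linear speed of fresh_dish above 0.8 m/s and contact force between fresh_dish and the fingers below 0.05 N) or (linear speed of grown_dish above 0.8 m/s and contact force between grown_dish and the fingers below 0.05 N) or (linear speed of bottle above 0.8 m/s and contact force between bottle and the fingers below 0.05 N) or (linear speed of universal above 0.8 m/s and contact force between universal and the fingers below 0.05 N)).
It fails at once if a dish, the bottle or the container is tipped over (more than 60 degrees) (angle between any of fresh_dish, grown_dish, bottle, universal's own z axis and vertical above 1.05 rad).
It fails at once if the metal canister or the glass beaker is pushed more than 30 mm or knocked over (distance of any of canister, beaker from where it was at the start of the episode above 0.03 m or angle between any of canister, beaker's own z axis and vertical above 0.5 rad).
It also fails if it takes over 115 s, if anything falls off the work surface, if the arm or the gripper's body presses on something with over 40 N, if the wrist force passes 120 N, or if a joint passes its speed limit or range.

### The arm

A 6-joint arm with a two-finger parallel gripper is mounted at the origin on the work surface. World frame = base frame: x ahead of the robot, y to its left, z up, the work surface at z = 0. Lengths are in m, angles in rad, forces in N, time in s.
With the tool pointing down it reaches from about 0.375 to 0.9 m from the base axis. Payload 3.1 kg.
Tool frame: the origin (TCP) lies at the very end of the fingers, on their centre line; the grasp point (between the pads) lies 19 mm behind it (manip.grasp_offset is the distance from the TCP to the grasp point, in m); x points along the fingers, z is the direction in which the jaws open and shut, and the axes are right-handed (so a half turn about x gives the same grasp; the last joint's range is limited). The gripper opens to 85 mm and grips with 20 to 120 N. Pads are 22 mm wide; open, the fingers measure 114 mm over their backs; the gripper's body (76 mm by 85 mm) begins 54 mm behind the grasp point. The pads swing forward as they close: fully open they stand 13 mm farther back than shut.
Start: joints at [1.03, 0.527, 1.433, -0, 1.181, -0.178], TCP at [0.222, 0.584, 0.231] pointing down, gripper open.
Joint ranges: [-3.08, 3.08], [-0.75, 2.2], [0.22, 2.44], [-1.43, 4.57], [0, 2.65], [-2.85, 2.85]. Speed limits (rad/s): [2.79, 2.79, 3.14, 3.14, 3.14, 3.14].

### API

Orientations are given as a unit quaternion [x, y, z, w].
In Python, from station import manip gives the robot as it stands.
- The arm moves only by the tool send_rows, never from a script. Its argument "steps" is a list that holds one entry, the list of rows, each a list of 5 numbers: the closure, from 0 (fully open) to 1 (shut), then the shift along the world's x, y, z in m, then the turn about the world's z in rad. A call has 1 to 8 rows; each row is the pose to reach, as a shift and turn from the pose commanded when the call began; what a row does not reach only later rows make up. A row lasts 1/8 s, in which the tool goes at most 62.5 mm and 10.7 degrees, less where a joint would pass 70% of its speed; a pose out of reach is approached as far as the arm can. A call with a gripper value outside its range is refused whole. The fingers move at their own pace and stop on an object; "grip_force" is the grip in N (left out, the last holds). Time passes only in rows, so rows that repeat a pose let the fingers close. It gives the time, the measured TCP pose, the force and the opening at its end, in the units of the state.
- manip.sense(): the state, without advancing time (a new reading comes with each control period).
- manip.snapshot(name): name is "side" or "top"; returns the picture (480x640x3 uint8, red, green, blue); there is no depth.
- manip.camera_params(name): a dict with "fx", "fy", "cx", "cy" (pixels), "D" ([k1, k2, p1, p2, k3] as OpenCV has them; the pictures are not rectified), "T" (4x4, takes a point from camera to world coordinates). Camera axes: x right, y down, z forward; pixel columns grow to the right and rows downward; lengths in m; the calibration is good to about 2 mm. A picture is of the moment at which its call begins. camera_params takes no time and is no camera call.
- manip.sign_off(): hands the job in, once; it reports no verdict.
The state is a dict: "t": time; "q": joint angles; "qd": joint speeds; "tau": joint torques, N m; "tcp_pos": TCP position; "tool_rot": TCP orientation; "force": force on the tool from outside, world axes, zero at the start; "ft_torque": the same for the moment, N m; "finger_gap": opening from 0.0 (shut) to 1.0 (fully open).
Only numpy, scipy, OpenCV 4.12 (cv2) and the standard library are available. Lean on these libraries where they do the work, as an engineer would, in place of code of your own. Each camera call takes 0.05 s, during which the arm holds its last target.

## Working session

There is one attempt and no reset: what is moved stays moved. The work goes in short steps, Python scripts to look and compute and a tool call to move; the robot and the scene stay as the last step left them, time stands still between calls to the robot, and variables do not carry over. Pictures are saved under pics/ and viewed, and the job is handed in when it is done.

Besides the shell and the picture viewer there is one more tool, called after "Request:" by a JSON object that holds its "api" and its "payload". send_rows: Moves the arm, as the interface text tells. Its arguments: {"type":"object","properties":{"steps":{"type":"array","items":{"type":"array","items":{"type":"array","items":{"type":"number"}}}},"grip_force":{"type":"number"}},"required":["steps"]}

```bash
mkdir -p pics; ls; python3 - <<'E'
from station import manip
import cv2
print(manip.sense())
for n in ("side","top"):
    im=manip.snapshot(n); cv2.imwrite(f"pics/{n}0.png",im[:,:,::-1]); p=manip.camera_params(n); print(n,p)
E
```

```text
pics
{'t': 0.0, 'q': array([ 1.02949226e+00,  5.28452733e-01,  1.43392047e+00,  8.72171596e-06,
        1.18138672e+00, -1.78492134e-01]), 'qd': array([-0.00038335, -0.00023865,  0.00080412, -0.00181171, -0.00061574,
        0.00014303]), 'tau': array([-1.39370106e-03, -4.42351627e+01, -1.78023845e+01, -4.34103595e-04,
        8.33984610e-03, -3.56089311e-05]), 'tcp_pos': array([0.22140332, 0.58369912, 0.23033609]), 'tool_rot': array([-0.40190167,  0.58270125,  0.40127429,  0.58130305]), 'force': array([-0.48369626, -0.35130169,  0.2346609 ]), 'ft_torque': array([-0.02295858, -0.00773238,  0.03715783]), 'finger_gap': 1.0057035663543388}
side {'fx': 607.6098192597723, 'fy': 607.6098192597723, 'cx': 320.287676293544, 'cy': 229.4379936093403, 'D': array([-0.04320562,  0.        ,  0.        ,  0.        ,  0.        ]), 'T': array([[ 0.99476912, -0.06421727,  0.07943887,  0.33023297],
       [-0.10178529, -0.68870464,  0.71786187, -1.05102891],
       [ 0.00861078, -0.72219253, -0.69163849,  1.0355741 ],
       [ 0.        ,  0.        ,  0.        ,  1.        ]])}
top {'fx': 558.0641313161235, 'fy': 558.0641313161235, 'cx': 319.49736993899927, 'cy': 236.6252983690902, 'D': array([0.03545003, 0.        , 0.        , 0.        , 0.        ]), 'T': array([[ 0.03109086, -0.98773738,  0.15299749,  0.17444814],
       [-0.9993838 , -0.02822559,  0.02086457, -0.03833681],
       [-0.01629027, -0.15355191, -0.98800629,  1.63375786],
       [ 0.        ,  0.        ,  0.        ,  1.        ]])}
```

View pics/side0.png

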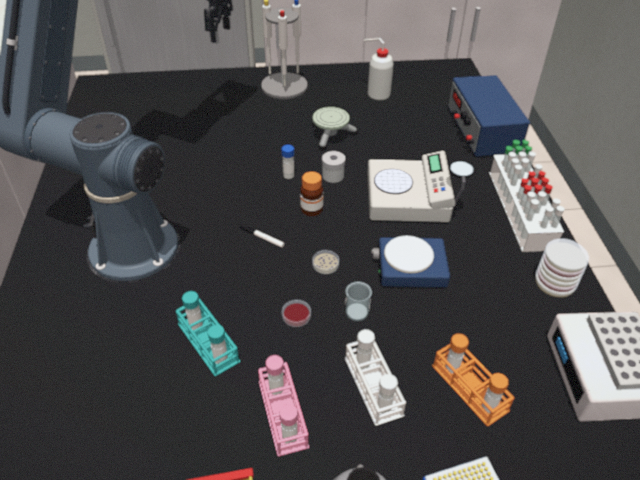

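View pics/top0.png

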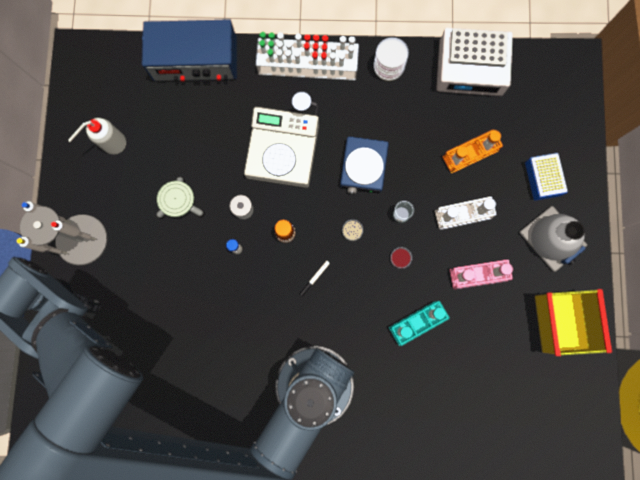

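Candidates (top view pixels):
- **Fresh dish:** red at (401,258). The red tray at (575,322) is not a dish.
- **Grown dish:** cream at (352,230). The stack at (390,60) is a decoy.
- **Bottle:** amber with orange cap at (284,231). The wash bottle at (105,135) and the jug at (557,237) are decoys.
- **Universal:** blue cap at (233,246). The white, orange, pink and teal caps in the racks are decoys.
- **Rack:** white at (466,212). The orange one at (473,151), the pink at (481,274) and the teal at (419,323) are look-alikes.
- **Stirrer:** (364,165). The blue power supply at (188,50) is a decoy.
- **Counter:** (281,150).
- **Turntable:** (175,198).

Next is a close crop to check these choices.

```bash
cat > h.py <<'E'
import numpy as np, cv2
from station import manip
def px2ray(n,uv):
    p=manip.camera_params(n);K=np.array([[p["fx"],0,p["cx"]],[0,p["fy"],p["cy"]],[0,0,1.]])
    q=cv2.undistortPoints(np.array(uv,float).reshape(-1,1,2),K,p["D"]).reshape(-1,2)
    d=np.c_[q,np.ones(len(q))]@p["T"][:3,:3].T
    return p["T"][:3,3],d
def plane(n,uv,z):
    o,d=px2ray(n,uv); return o+d*((z-o[2])/d[:,2])[:,None]
def w2px(n,X):
    p=manip.camera_params(n);K=np.array([[p["fx"],0,p["cx"]],[0,p["fy"],p["cy"]],[0,0,1.]])
    T=np.linalg.inv(p["T"]); 
    return cv2.projectPoints(np.array(X,float).reshape(-1,3),cv2.Rodrigues(T[:3,:3])[0],T[:3,3],K,p["D"])[0].reshape(-1,2)
E
python3 - <<'E'
import cv2
a=cv2.imread("pics/top0.png"); cv2.imwrite("pics/tc.png",cv2.resize(a[95:285,140:520],None,fx=2.1,fy=2.1,interpolation=cv2.INTER_CUBIC))
a=cv2.imread("pics/side0.png"); cv2.imwrite("pics/sc.png",cv2.resize(a[90:430,230:530],None,fx=1.75,fy=1.75,interpolation=cv2.INTER_CUBIC))
E
```

```text
(no output)
```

View pics/tc.png

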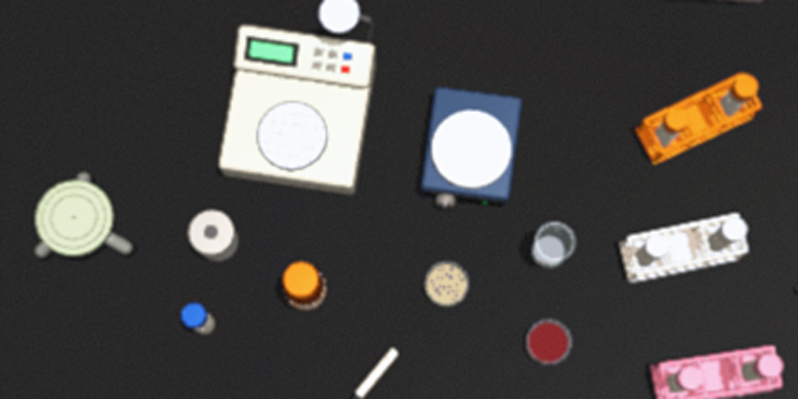

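View pics/sc.png

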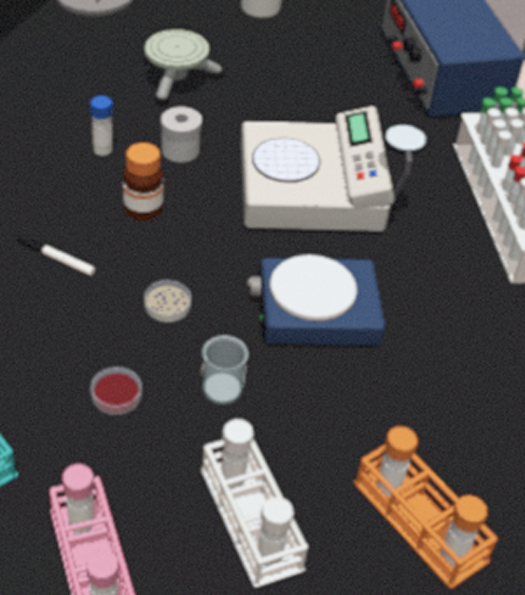

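The crops confirm each choice: red dish, cream dish with colonies, amber bottle, blue cap, and the white rack with an empty middle. Now I'll measure them.

```bash
cat > meas.py <<'E'
from h import *
def big(m,box):
    x0,y0,x1,y1=box; k=np.zeros_like(m);k[y0:y1,x0:x1]=m[y0:y1,x0:x1]
    cs,_=cv2.findContours(k,cv2.RETR_EXTERNAL,cv2.CHAIN_APPROX_NONE)
    return max(cs,key=cv2.contourArea)
def ell(c): 
    (x,y),(a,b),_=cv2.fitEllipse(cv2.convexHull(c)); return (x,y),(a,b)
E
python3 - <<'E'
from meas import *
I={n:cv2.imread(f"pics/{n}0.png") for n in("top","side")}
H={n:cv2.cvtColor(I[n],cv2.COLOR_BGR2HSV) for n in I}
R=lambda n,lo,hi:cv2.inRange(H[n],np.array(lo),np.array(hi))
def rep(name,n,m,box,z):
    c=big(m,box);p,ax=ell(c); w=plane(n,[p],z)[0]
    M=cv2.moments(c); print(name,n,np.round(p,1),np.round(ax,1),'area',cv2.contourArea(c),'->',np.round(w[:2],4))
# dishes: whole dish vs dark bench by brightness
for n,b1,b2 in(("top",(380,238,422,278),(335,212,370,246)),("side",(275,295,318,332),(308,245,345,278))):
    g=(H[n][:,:,2]>60).astype(np.uint8)*255
    rep("fresh",n,g,b1,.010); rep("grown",n,g,b2,.010)
# bottle cap, universal cap
for n,b,u in(("top",(265,210,305,250),(220,235,250,258)),("side",(295,165,330,195),(275,140,302,160))):
    rep("bottlecap",n,R(n,(5,150,120),(25,255,255)),b,.0925 if n=="side" else .103)
    rep("univcap",n,R(n,(100,120,80),(125,255,255)),u,.081 if n=="side" else .09)
for n,b in(("top",(150,175,200,225)),("side",(308,100,355,135))):
    rep("turntable",n,R(n,(25,15,150),(60,120,255)),b,.065)
for n,b in(("top",(340,140,388,190)),("side",(380,230,438,277))):
    rep("stirplate",n,R(n,(0,0,190),(180,50,255)),b,.055)
    rep("stircase",n,R(n,(100,80,40),(125,255,255)),(335,135,392,200) if n=="top" else (370,225,455,295),.03)
for n,b in(("top",(385,195,418,227)),):
    rep("beaker",n,(H[n][:,:,2]>60).astype(np.uint8)*255,b,.035)
    rep("canister",n,(H[n][:,:,2]>60).astype(np.uint8)*255,(225,190,260,222),.04)
c=big((H["top"][:,:,2]>60).astype(np.uint8)*255,(240,100,325,192));r=cv2.minAreaRect(c);print("counter",r)
n="top";m=(H["top"][:,:,2]>60).astype(np.uint8)*255
c=big(m,(430,190,502,235));r=cv2.minAreaRect(c);print("rack",r,plane(n,[r[0]],.049),np.round(plane(n,cv2.boxPoints(r),.049)[:,:2],3))
c=big(R("top",(100,80,40),(125,255,255)),(335,135,392,200));r=cv2.minAreaRect(c);print(np.round(plane(n,cv2.boxPoints(r),.05)[:,:2],3))
a=I["top"][110:190,240:325];cv2.imwrite("pics/cnt.png",cv2.resize(a,None,fx=7,fy=7,interpolation=cv2.INTER_CUBIC))
a=I["top"][190:235,430:502];cv2.imwrite("pics/rack.png",cv2.resize(a,None,fx=10,fy=10,interpolation=cv2.INTER_CUBIC))
a=I["side"][320:430,335:415];cv2.imwrite("pics/racks.png",cv2.resize(a,None,fx=5,fy=5,interpolation=cv2.INTER_CUBIC))
E
```

```text
fresh top [401.  257.3] [22.4 22.5] area 374.0 -> [ 0.3715 -0.2439]
grown top [352.3 229.5] [21.8 22.4] area 360.0 -> [ 0.4499 -0.1   ]
fresh side [296.  312.6] [29. 31.] area 673.0 -> [ 0.3703 -0.2372]
grown side [325.3 261.4] [25.8 29.2] area 557.5 -> [ 0.4486 -0.094 ]
bottlecap top [282.9 227.8] [17.1 17.6] area 218.0 -> [0.4333 0.0968]
univcap top [231.7 244.4] [12.2 12.7] area 107.0 -> [0.3845 0.2391]
bottlecap side [311.2 180.5] [19.8 20.5] area 291.0 -> [0.434  0.1022]
univcap side [287.6 150.4] [13.7 14.3] area 133.0 -> [0.3848 0.2467]
turntable top [174.9 198.1] [34.9 37. ] area 963.5 -> [0.5176 0.4148]
turntable side [330.6 117.1] [20.7 35.9] area 557.0 -> [0.5185 0.4169]
stirplate top [364.2 165.3] [36.6 38.1] area 1050.5 -> [ 0.6329 -0.1286]
stircase top [363.5 164.7] [52.4 69.8] area 2059.0 -> [ 0.6421 -0.1281]
stirplate side [408.7 253.3] [35.  49.1] area 1303.5 -> [ 0.6328 -0.1288]
stircase side [412.5 262. ] [65.8 82.6] area 1610.5 -> [ 0.6435 -0.1331]
beaker top [403.2 210.8] [20.5 23.6] area 355.5 -> [ 0.505  -0.2458]
canister top [241.1 206.4] [22.9 26.4] area 447.0 -> [0.504  0.2268]
counter ((281.28582763671875, 146.46876525878906), (68.19530487060547, 73.98819732666016), 8.29714584350586)
rack ((466.2731628417969, 212.4414825439453), (24.16568946838379, 62.509517669677734), 77.90524291992188) [[ 0.50220844 -0.42438781  0.049     ]] [[ 0.515 -0.33 ]
 [ 0.558 -0.505]
 [ 0.489 -0.518]
 [ 0.446 -0.344]]
[[ 0.571 -0.057]
 [ 0.725 -0.073]
 [ 0.711 -0.2  ]
 [ 0.558 -0.182]]
```

View pics/cnt.png

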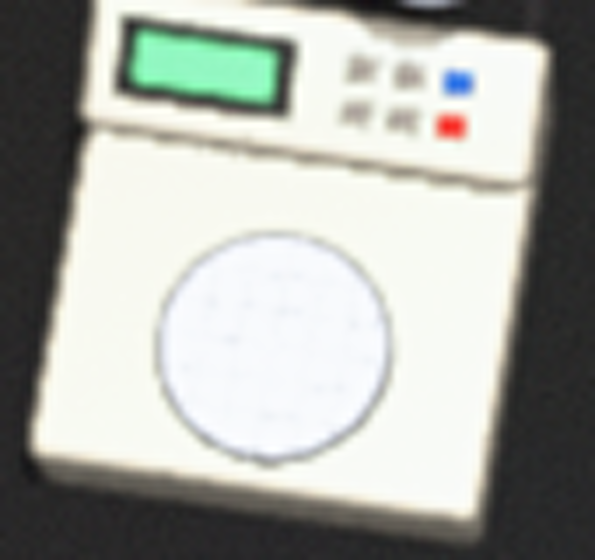

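View pics/rack.png

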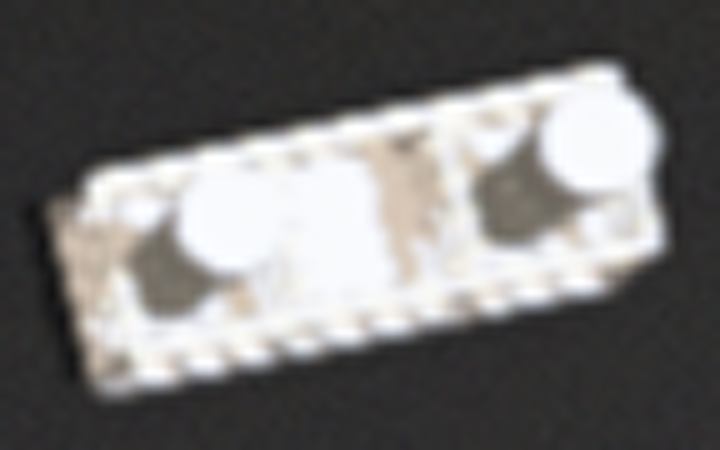

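View pics/racks.png

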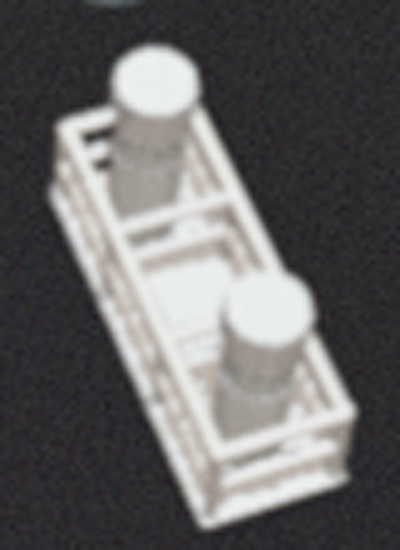

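```bash
python3 - <<'E'
from meas import *
from scipy.spatial.transform import Rotation as R
r=plane("top",[[452.8,212.2],[490.2,204.0]],.096);s=plane("side",[[366,336.4],[388.6,382.4]],.096)
for a in(r,s): print("rack caps",np.round(a,4),a.mean(0)[:2],np.linalg.norm(a[0]-a[1]),np.degrees(np.arctan2(*(a[0]-a[1])[[1,0]])))
print("stage",plane("top",[[279.1,159.6]],.06))
p=plane("top",[[240+33/7,110+455/7],[240+475/7,110+520/7]],.057);print("counter front",p,np.degrees(np.arctan2(*(p[0]-p[1])[[1,0]])))
T=R.from_quat(manip.sense()["tool_rot"]).as_matrix();print(T)
for n,b in(("top",(380,238,60)),("top",(332,210,60)),("side",(276,290,60)),("side",(306,240,60)),("side",(280,140,80)),("top",(215,200,80))):pass
I=cv2.imread("pics/side0.png");J=cv2.imread("pics/top0.png")
t=[cv2.resize(a,(360,280),interpolation=cv2.INTER_CUBIC) for a in(I[292:334,270:324],I[241:283,298:352],J[237:279,374:428],J[208:250,325:379])]
cv2.imwrite("pics/d.png",np.vstack([np.hstack(t[:2]),np.hstack(t[2:])]))
m=cv2.inRange(cv2.cvtColor(I,cv2.COLOR_BGR2HSV),(80,0,120),(120,60,255))
t=I[155:197,367:421];t=cv2.resize(t,(540,420),interpolation=cv2.INTER_CUBIC);cv2.imwrite("pics/st.png",t)
E
```

```text
rack caps [[ 0.4922 -0.3757  0.096 ]
 [ 0.5183 -0.4793  0.096 ]] [ 0.50522494 -0.42746802] 0.10680975392557626 104.15336770087674
rack caps [[ 0.4945 -0.375   0.096 ]
 [ 0.519  -0.478   0.096 ]] [ 0.50676543 -0.42654066] 0.10589459576631109 103.38683353942355
stage [[0.64211932 0.11981045 0.06      ]]
counter front [[0.59397661 0.21839588 0.057     ]
 [0.57129302 0.03351209 0.057     ]] 83.0052792610012
[[-9.80028984e-04 -9.34908543e-01  3.54887384e-01]
 [-1.68434719e-03  3.54888595e-01  9.34907080e-01]
 [-9.99998101e-01  3.18482467e-04 -1.92251169e-03]]
```

View pics/d.png

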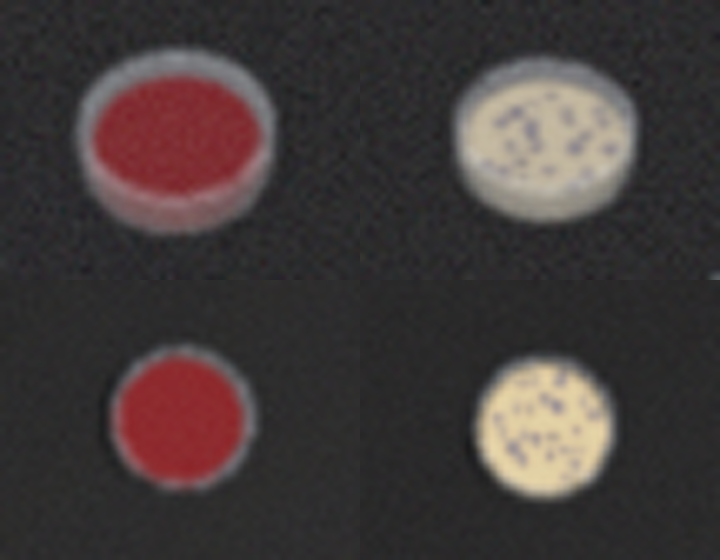

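View pics/st.png

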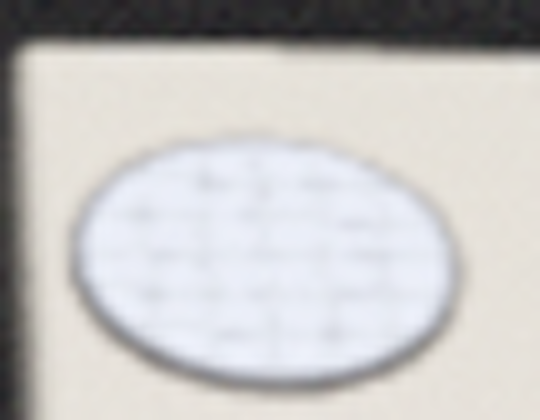

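Request:
{"api": "send_rows", "payload": {"steps": [[[0,0.163,-0.341,0,0.363],[0,0.163,-0.341,0,0.363],[0,0.163,-0.341,0,0.363],[0,0.163,-0.341,0,0.363],[0,0.163,-0.341,0,0.363],[0,0.163,-0.341,0,0.363],[0,0.163,-0.341,0,0.363],[0,0.163,-0.341,-0.07,0.363]]], "grip_force": 30}}

```text
t: 1.1
tcp_pos: [0.3897, 0.2444, 0.1715]
tool_rot: [-0.501, 0.496, 0.497, 0.505]
force: [0.4, -0.3, -0.5]
finger_gap: 0.998
```

```bash
cat > look.py <<'E'
import sys
from h import *
from scipy.spatial.transform import Rotation as R
# look.py tag x y z size : crops around world pt in both views
tag=sys.argv[1];X=[float(v) for v in sys.argv[2:5]];s=int(sys.argv[5]) if len(sys.argv)>5 else 30
o=[]
for n in("top","side"):
    im=manip.snapshot(n);cv2.imwrite(f"pics/{n}_{tag}.png",im[:,:,::-1]);u=w2px(n,[X])[0];x0,y0=int(u[0])-s,int(u[1])-s
    x0=max(0,x0);y0=max(0,y0);c=im[y0:y0+2*s,x0:x0+2*s,::-1];print(n,"crop origin",x0,y0,"scale",390/(2*s),"pred",u.round(1))
    o.append(cv2.resize(c,(390,390),interpolation=cv2.INTER_CUBIC))
cv2.imwrite(f"pics/{tag}.png",np.hstack(o))
q=manip.sense();M=R.from_quat(q["tool_rot"]).as_matrix();print(q["t"],q["tcp_pos"].round(4),"jaw",np.degrees(np.arctan2(M[1,2],M[0,2])).round(1),"f",q["force"].round(1),"gap",round(q["finger_gap"],3))
E
python3 look.py u1 .3845 .243 .09 45
```

```text
top crop origin 185 199 scale 4.333333333333333 pred [230.4 244.4]
side crop origin 242 103 scale 4.333333333333333 pred [287.4 148.4]
1.2 [0.3802 0.2421 0.1639] jaw 90.0 f [-1.3 -0.  -0.4] gap 1.001
```

View pics/u1.png

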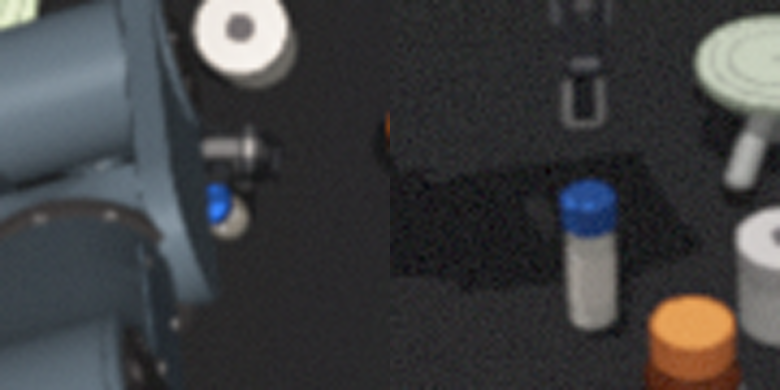

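```bash
python3 - <<'E'
from h import *
print(w2px("side",[[.3845,.2,.164],[.3845,.285,.164],[.3845,.2427,.092]]))
E
python3 look.py u2 .3845 .243 .09 45
```

```text
[[287.68580946 134.43234024]
 [285.62021493 115.50503589]
 [287.43004659 147.87622217]]
top crop origin 185 199 scale 4.333333333333333 pred [230.4 244.4]
side crop origin 242 103 scale 4.333333333333333 pred [287.4 148.4]
1.3 [0.3836 0.2437 0.1684] jaw 90.1 f [ 1.3 -0.1  0.7] gap 1.0
```

Request:
{"api": "send_rows", "payload": {"steps": [[[0,0.001,0,-0.03,0],[0,0.001,0,-0.06,0],[0,0.001,0,-0.08,0],[0,0.001,0,-0.09,0],[0,0.001,0,-0.098,0],[0,0.001,0,-0.098,0],[0,0.001,0,-0.098,0]]]}}

```text
t: 2.17
tcp_pos: [0.3862, 0.2435, 0.0714]
tool_rot: [-0.5, 0.499, 0.5, 0.5]
force: [0.3, -0.3, -0.5]
finger_gap: 1.001
```

```bash
python3 look.py u3 .3845 .243 .09 35
```

```text
top crop origin 195 209 scale 5.571428571428571 pred [230.4 244.4]
side crop origin 252 113 scale 5.571428571428571 pred [287.4 148.4]
2.275 [0.3861 0.2434 0.0713] jaw 90.0 f [ 0.7 -0.3 -0.4] gap 1.0
```

View pics/u3.png

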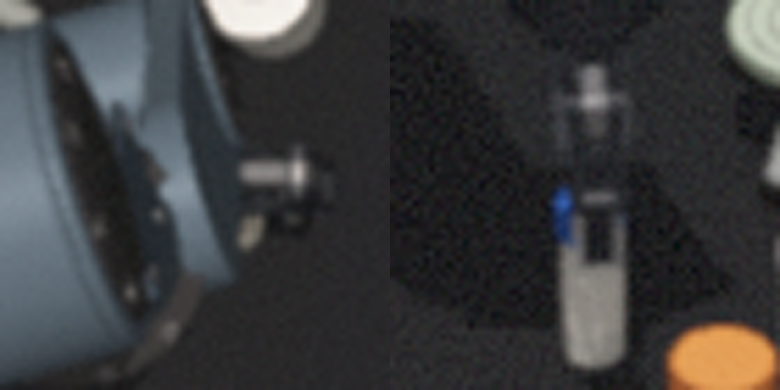

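Request:
{"api": "send_rows", "payload": {"steps": [[[0,-0.002,0,-0.009,0],[0,-0.002,0,-0.009,0],[0.6,-0.002,0,-0.009,0],[1,-0.002,0,-0.009,0],[1,-0.002,0,-0.009,0],[1,-0.002,0,-0.009,0],[1,-0.002,0,-0.009,0],[1,-0.002,0,-0.009,0]]], "grip_force": 30}}

```text
t: 3.28
tcp_pos: [0.3838, 0.2433, 0.0619]
tool_rot: [0.5, -0.5, -0.5, -0.5]
force: [0.0, -1.1, 1.7]
finger_gap: 0.349
```

```bash
python3 look.py u4 .3845 .243 .09 35
```

```text
top crop origin 195 209 scale 5.571428571428571 pred [230.4 244.4]
side crop origin 252 113 scale 5.571428571428571 pred [287.4 148.4]
3.375 [0.3838 0.2433 0.0619] jaw 90.0 f [ 0.1 -0.7  2.6] gap 0.354
```

View pics/u4.png

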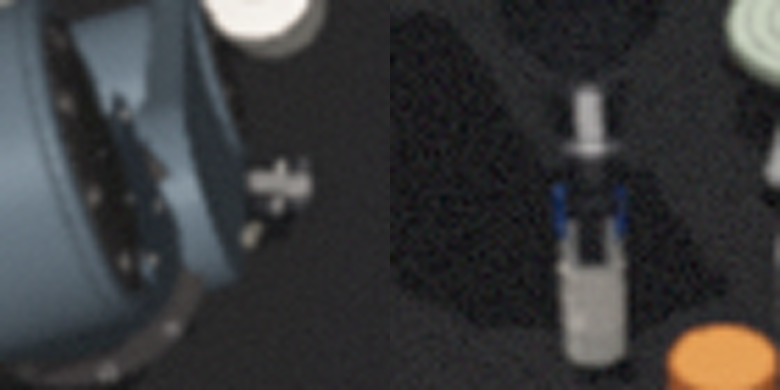

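Request:
{"api": "send_rows", "payload": {"steps": [[[1,0,0,0.02,0],[1,0,0,0.06,0],[1,0,0,0.1,0],[1,0,0,0.14,0],[1,0,0,0.175,0],[1,0,0,0.19,0],[1,0,0,0.19,0],[1,0,0,0.19,0]]]}}

```text
t: 4.38
tcp_pos: [0.383, 0.2431, 0.2509]
tool_rot: [-0.5, 0.501, 0.5, 0.499]
force: [0.3, 0.4, -0.1]
finger_gap: 0.358
```

Request:
{"api": "send_rows", "payload": {"steps": [[[1,0.008,-0.045,0,-0.1],[1,0.017,-0.09,0,-0.2],[1,0.026,-0.14,0,-0.33],[1,0.035,-0.19,0,-0.46],[1,0.044,-0.24,0,-0.6],[1,0.053,-0.29,0,-0.73],[1,0.062,-0.34,0,-0.86],[1,0.07,-0.38,0,-0.95]]]}}

```text
t: 5.38
tcp_pos: [0.4533, -0.1384, 0.2504]
tool_rot: [-0.214, 0.674, 0.215, 0.673]
force: [1.4, 0.3, -0.8]
finger_gap: 0.357
```

Request:
{"api": "send_rows", "payload": {"steps": [[[1,0.009,-0.05,0,-0.1],[1,0.018,-0.1,0,-0.2],[1,0.027,-0.15,0,-0.28],[1,0.036,-0.2,0,-0.33],[1,0.044,-0.24,0,-0.36],[1,0.05,-0.27,0,-0.38],[1,0.052,-0.29,0,-0.38],[1,0.052,-0.29,0,-0.38]]]}}

```text
t: 6.38
tcp_pos: [0.505, -0.4275, 0.2494]
tool_rot: [-0.083, 0.703, 0.085, 0.701]
force: [0.4, 0.1, -1.3]
finger_gap: 0.353
```

```bash
python3 look.py u5 .506 -.427 .16 50
```

```text
top crop origin 427 152 scale 3.9 pred [477.4 202.9]
side crop origin 329 288 scale 3.9 pred [379.3 338.1]
6.475 [ 0.5052 -0.4255  0.2501] jaw 13.8 f [ 0.1 -0.9  0.2] gap 0.355
```

View pics/u5.png

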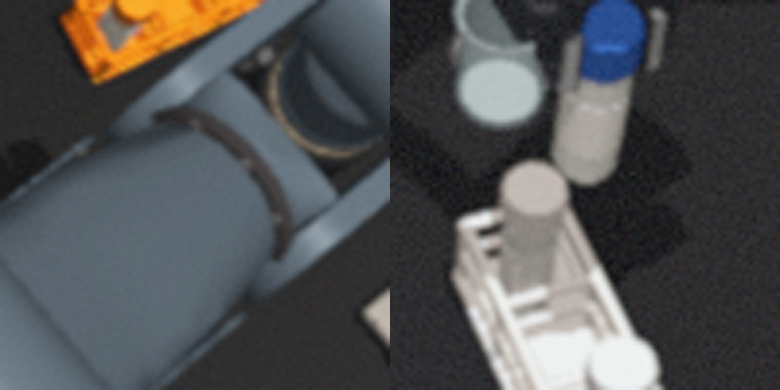

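Request:
{"api": "send_rows", "payload": {"steps": [[[1,0.001,-0.001,-0.03,0],[1,0.001,-0.001,-0.06,0],[1,0.001,-0.001,-0.09,0],[1,0.001,-0.001,-0.11,0],[1,0.001,-0.001,-0.125,0],[1,0.001,-0.001,-0.125,0]]]}}

```text
t: 7.22
tcp_pos: [0.5063, -0.4262, 0.1256]
tool_rot: [-0.084, 0.703, 0.086, 0.701]
force: [-0.3, 0.7, -1.0]
finger_gap: 0.351
```

```bash
python3 look.py u6 .506 -.427 .07 33; python3 -c "
from h import *
print(w2px('side',[[.506,-.427,.065],[.506,-.427,.157],[.506,-.427,.049]]))"
```

```text
top crop origin 435 176 scale 5.909090909090909 pred [469.  209.7]
side crop origin 342 333 scale 5.909090909090909 pred [375.5 366.9]
7.325 [ 0.5072 -0.4277  0.1275] jaw 13.8 f [ 0.2  0.7 -0.5] gap 0.354
[[375.35491646 368.41594309]
 [379.12747114 339.12783702]
 [374.74115551 373.16971095]]
```

View pics/u6.png

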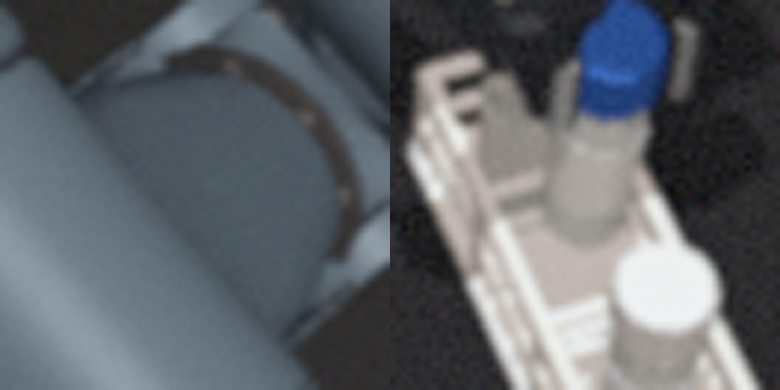

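Request:
{"api": "send_rows", "payload": {"steps": [[[1,-0.001,0,-0.015,0],[1,-0.001,0,-0.03,0],[1,-0.001,0,-0.042,0],[1,-0.001,0,-0.05,0],[1,-0.001,0,-0.054,0],[1,-0.001,0,-0.056,0],[1,-0.001,0,-0.057,0],[1,-0.001,0,-0.057,0]]]}}

```text
t: 8.32
tcp_pos: [0.5059, -0.4278, 0.0701]
tool_rot: [-0.085, 0.702, 0.085, 0.702]
force: [0.2, -0.2, -0.6]
finger_gap: 0.352
```

```bash
python3 look.py u7 .506 -.427 .05 33
```

```text
top crop origin 434 178 scale 5.909090909090909 pred [467.3 211.1]
side crop origin 341 339 scale 5.909090909090909 pred [374.8 372.9]
8.425 [ 0.5059 -0.4278  0.0702] jaw 13.8 f [ 0.1  0.3 -0.3] gap 0.358
```

View pics/u7.png

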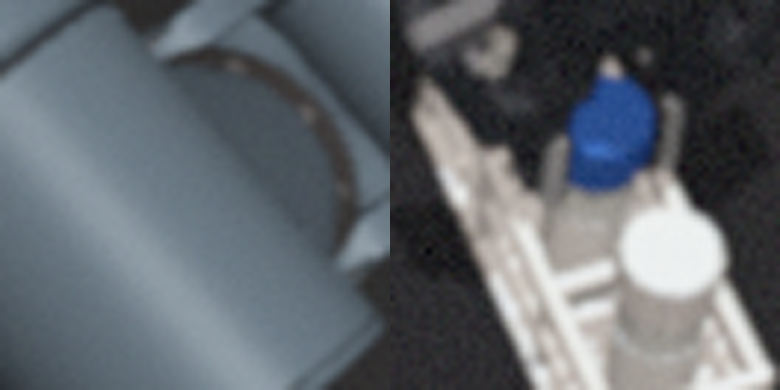

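Request:
{"api": "send_rows", "payload": {"steps": [[[1,0,0,-0.002,0],[1,0,0,-0.004,0],[1,0,0,-0.004,0],[1,0,0,-0.005,0],[1,0,0,-0.005,0]]]}}

```text
t: 9.05
tcp_pos: [0.506, -0.4282, 0.0659]
tool_rot: [-0.085, 0.702, 0.085, 0.702]
force: [-1.6, -0.6, 4.4]
finger_gap: 0.352
```

Request:
{"api": "send_rows", "payload": {"steps": [[[0.55,0,0,0,0],[0.4,0,0,0,0],[0.3,0,0,0,0],[0.3,0,0,0.01,0],[0.3,0,0,0.05,0],[0.3,0,0,0.1,0],[0.2,0,0,0.15,0],[0,0,0,0.18,0]]]}}

```text
t: 10.05
tcp_pos: [0.5066, -0.4285, 0.2489]
tool_rot: [-0.087, 0.701, 0.083, 0.703]
force: [0.7, 0.4, -0.0]
finger_gap: 0.978
```

```bash
python3 look.py u8 .506 -.427 .05 33
```

```text
top crop origin 434 178 scale 5.909090909090909 pred [467.3 211.1]
side crop origin 341 339 scale 5.909090909090909 pred [374.8 372.9]
10.15 [ 0.5076 -0.4296  0.2505] jaw 13.8 f [ 1.  -1.4  0.6] gap 0.995
```

View pics/u8.png

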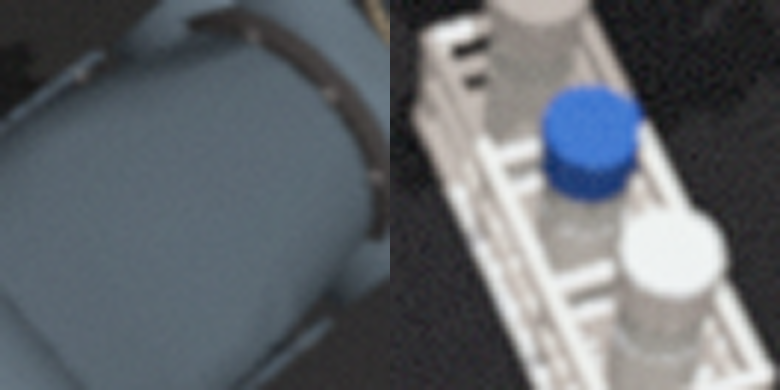

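Request:
{"api": "send_rows", "payload": {"steps": [[[0,-0.02,0.03,0,0.18],[0,-0.045,0.06,0,0.36],[0,-0.07,0.09,0,0.54],[0,-0.09,0.12,0,0.72],[0,-0.11,0.15,0,0.9],[0,-0.125,0.17,0,1.08],[0,-0.135,0.188,0,1.24],[0,-0.135,0.188,0,1.33]]]}}

```text
t: 11.15
tcp_pos: [0.3691, -0.2373, 0.2441]
tool_rot: [-0.5, 0.499, 0.502, 0.499]
force: [0.6, -1.2, 0.2]
finger_gap: 1.001
```

Request:
{"api": "send_rows", "payload": {"steps": [[[0,0,0,-0.04,0],[0,0,0,-0.09,0],[0,0,0,-0.13,0],[0,0,0,-0.16,0],[0,0,0,-0.18,0],[0,0,0,-0.19,0],[0,0,0,-0.19,0],[0,0,0,-0.19,0]]]}}

```text
t: 12.15
tcp_pos: [0.3711, -0.24, 0.0553]
tool_rot: [0.5, -0.5, -0.5, -0.5]
force: [0.6, 0.2, 0.1]
finger_gap: 1.006
```

```bash
python3 look.py f1 .371 -.241 .02 33;python3 -c "
from h import *
print(w2px('side',[[.371,-.241-.0425,.07],[.371,-.241+.0425,.07],[.371,-.271,.02]]))"
```

```text
top crop origin 367 224 scale 5.909090909090909 pred [400.5 257.1]
side crop origin 263 278 scale 5.909090909090909 pred [296.4 311. ]
12.25 [ 0.3711 -0.2401  0.0556] jaw 90.0 f [ 0.4  0.4 -0.1] gap 1.0
[[297.49357907 311.9589126 ]
 [294.47164539 280.36040559]
 [297.46606489 322.29086476]]
```

View pics/f1.png

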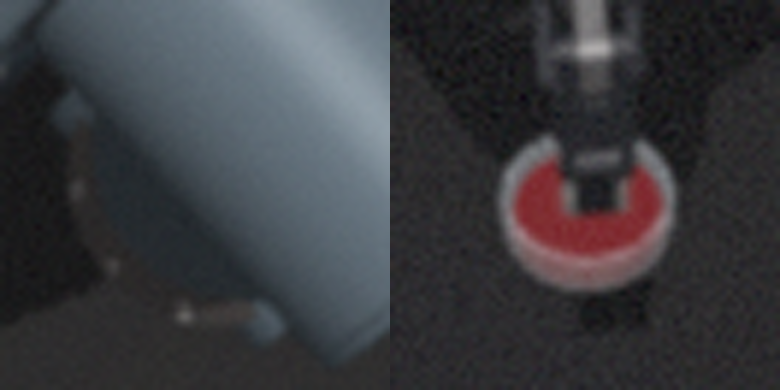

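Request:
{"api": "send_rows", "payload": {"steps": [[[0,-0.001,-0.001,-0.025,0],[0,-0.001,-0.001,-0.045,0],[0,-0.001,-0.001,-0.054,0],[0,-0.001,-0.001,-0.056,0],[0.15,-0.001,-0.001,-0.056,0],[0.3,-0.001,-0.001,-0.056,0],[0.5,-0.001,-0.001,-0.056,0],[0.5,-0.001,-0.001,-0.056,0]]], "grip_force": 20}}

```text
t: 13.25
tcp_pos: [0.3701, -0.241, -0.0004]
tool_rot: [0.501, -0.5, -0.5, -0.5]
force: [0.2, 1.2, 5.5]
finger_gap: 0.692
```

Request:
{"api": "send_rows", "payload": {"steps": [[[0.5,0,0,0,0],[0.5,0,0,0,0],[0.5,0,0,0,0]]], "grip_force": 25}}

```text
t: 13.62
tcp_pos: [0.3701, -0.241, -0.0004]
tool_rot: [0.501, -0.5, -0.5, -0.5]
force: [1.0, 0.8, 5.7]
finger_gap: 0.692
```

```bash
python3 look.py f2 .371 -.241 .02 33
```

```text
top crop origin 367 224 scale 5.909090909090909 pred [400.5 257.1]
side crop origin 263 278 scale 5.909090909090909 pred [296.4 311. ]
13.725 [ 0.3701 -0.241  -0.0004] jaw 90.0 f [0.5 0.1 6. ] gap 0.688
```

View pics/f2.png

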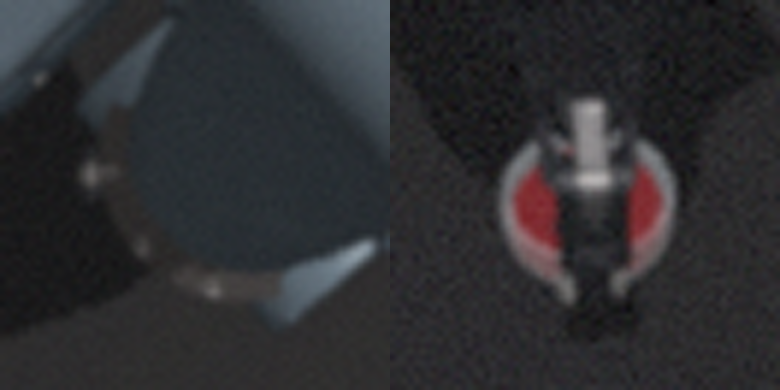

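Request:
{"api": "send_rows", "payload": {"steps": [[[0.5,0,0,0.01,0],[0.5,0,0,0.03,0],[0.5,0,0,0.07,0],[0.5,0,0,0.11,0],[0.5,0,0,0.15,0],[0.5,0,0,0.185,0],[0.5,0,0,0.2,0],[0.5,0,0,0.2,0]]]}}

```text
t: 14.72
tcp_pos: [0.3701, -0.241, 0.2003]
tool_rot: [0.501, -0.5, -0.499, -0.5]
force: [0.2, -0.3, -0.2]
finger_gap: 0.687
```

Request:
{"api": "send_rows", "payload": {"steps": [[[0.5,0.008,0.035,0,0],[0.5,0.02,0.08,0,0],[0.5,0.03,0.13,0,0],[0.5,0.041,0.18,0,0],[0.5,0.052,0.23,0,0],[0.5,0.063,0.28,0,0],[0.5,0.074,0.33,0,0],[0.5,0.086,0.38,0,0]]]}}

```text
t: 15.72
tcp_pos: [0.4549, 0.1409, 0.1977]
tool_rot: [-0.5, 0.501, 0.501, 0.499]
force: [1.2, 0.0, 1.2]
finger_gap: 0.692
```

Request:
{"api": "send_rows", "payload": {"steps": [[[0.5,0.01,0.05,0,0],[0.5,0.022,0.1,0,0],[0.5,0.034,0.15,0,0],[0.5,0.045,0.2,0,0],[0.5,0.055,0.245,0,0],[0.5,0.062,0.27,0,0],[0.5,0.062,0.277,0,0],[0.5,0.062,0.277,0,0]]]}}

```text
t: 16.73
tcp_pos: [0.5167, 0.4156, 0.1975]
tool_rot: [-0.5, 0.501, 0.5, 0.499]
force: [0.4, 0.1, 0.7]
finger_gap: 0.691
```

```bash
python3 look.py f3 .518 .416 .14 45
```

```text
top crop origin 122 146 scale 4.333333333333333 pred [167.  191.9]
side crop origin 285 49 scale 4.333333333333333 pred [331.   94.5]
16.825 [0.5172 0.4149 0.1982] jaw 90.0 f [ 0.7 -0.7 -0.3] gap 0.692
```

View pics/f3.png

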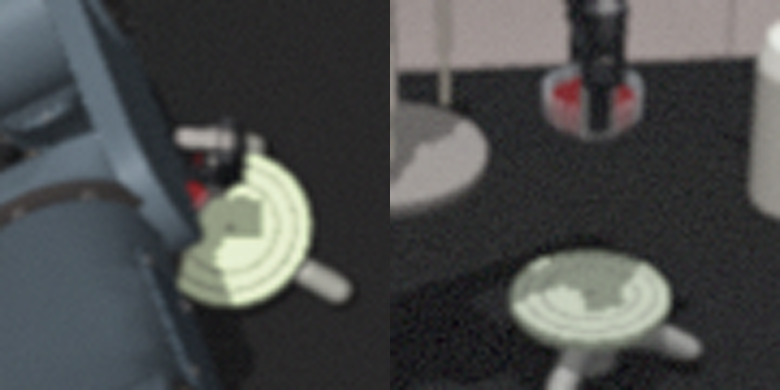

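Request:
{"api": "send_rows", "payload": {"steps": [[[0.5,0.001,0,-0.03,0],[0.5,0.001,0,-0.07,0],[0.5,0.001,0,-0.1,0],[0.5,0.001,0,-0.115,0],[0.5,0.001,0,-0.123,0],[0.5,0.001,0,-0.127,0],[0.5,0.001,0,-0.127,0],[0.5,0.001,0,-0.127,0]]]}}

```text
t: 17.82
tcp_pos: [0.5193, 0.4167, 0.0728]
tool_rot: [-0.5, 0.499, 0.5, 0.501]
force: [0.6, -0.4, -0.3]
finger_gap: 0.685
```

```bash
python3 look.py f4 .518 .416 .07 33
```

```text
top crop origin 141 164 scale 5.909090909090909 pred [174.  197.6]
side crop origin 297 82 scale 5.909090909090909 pred [330.5 115.8]
17.925 [0.5191 0.4166 0.0726] jaw 90.0 f [ 0.3  1.  -0.3] gap 0.694
```

View pics/f4.png

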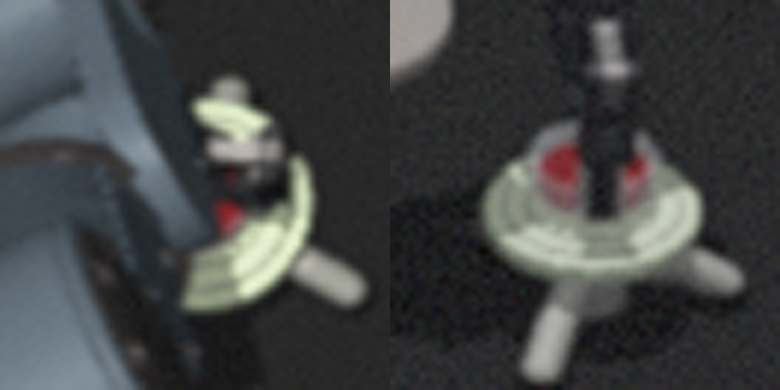

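Request:
{"api": "send_rows", "payload": {"steps": [[[0.5,-0.001,-0.001,-0.003,0],[0.5,-0.001,-0.001,-0.005,0],[0.5,-0.001,-0.001,-0.007,0],[0.5,-0.001,-0.001,-0.008,0],[0.5,-0.001,-0.001,-0.008,0]]]}}

```text
t: 18.55
tcp_pos: [0.5177, 0.4153, 0.0647]
tool_rot: [0.5, -0.5, -0.5, -0.5]
force: [-2.2, -1.0, 4.2]
finger_gap: 0.694
```

Contact at the expected height, so I'll open gently and retreat.

Request:
{"api": "send_rows", "payload": {"steps": [[[0.27,0,0,0,0],[0.15,0,0,0,0],[0,0,0,0,0],[0,0,0,0,0],[0,0,0,0.02,0],[0,0,0,0.06,0],[0,0,0,0.1,0],[0,0,0,0.135,0]]]}}

```text
t: 19.55
tcp_pos: [0.5182, 0.4156, 0.2021]
tool_rot: [-0.5, 0.499, 0.5, 0.501]
force: [0.7, 0.4, -1.1]
finger_gap: 1.003
```

```bash
python3 look.py f5 .518 .416 .07 33
```

```text
top crop origin 141 164 scale 5.909090909090909 pred [174.  197.6]
side crop origin 297 82 scale 5.909090909090909 pred [330.5 115.8]
19.65 [0.5207 0.4171 0.2056] jaw 90.0 f [1.4 0.3 0.9] gap 0.998
```

View pics/f5.png

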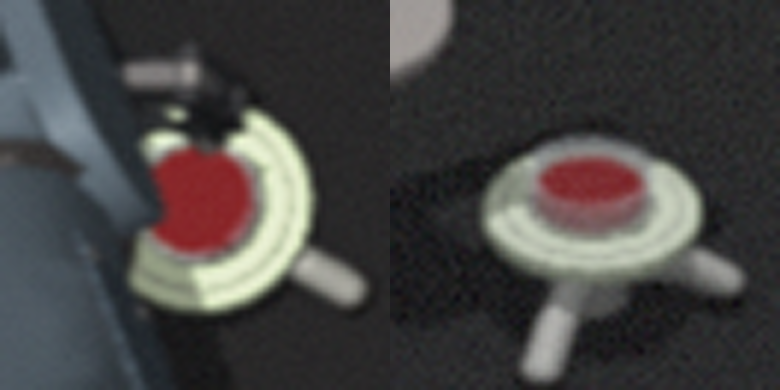

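Request:
{"api": "send_rows", "payload": {"steps": [[[0,-0.01,-0.035,0,0],[0,-0.022,-0.08,0,0],[0,-0.035,-0.13,0,0],[0,-0.048,-0.18,0,0],[0,-0.06,-0.23,0,0],[0,-0.073,-0.28,0,0],[0,-0.084,-0.316,0,0],[0,-0.084,-0.316,0,0]]]}}

```text
t: 20.65
tcp_pos: [0.4327, 0.0976, 0.1989]
tool_rot: [-0.499, 0.501, 0.499, 0.501]
force: [0.5, 1.2, 0.4]
finger_gap: 1.004
```

Request:
{"api": "send_rows", "payload": {"steps": [[[0,0,0,-0.02,0],[0,0,0,-0.05,0],[0,0,0,-0.075,0],[0,0,0,-0.085,0],[0,0,0,-0.085,0],[0,0,0,-0.085,0]]]}}

```text
t: 21.4
tcp_pos: [0.4345, 0.0996, 0.1145]
tool_rot: [0.501, -0.499, -0.5, -0.5]
force: [-0.1, 0.4, -0.2]
finger_gap: 0.998
```

```bash
python3 look.py b1 .4335 .0995 .1 33;python3 -c "
from h import *
print(w2px('side',[[.4337,.0995-.0425,.13],[.4337,.0995+.0425,.13],[.434,.0995,.105]]))"
```

```text
top crop origin 248 194 scale 5.909090909090909 pred [282.  227.9]
side crop origin 278 145 scale 5.909090909090909 pred [311.1 178.9]
21.5 [0.4345 0.0994 0.1146] jaw 90.0 f [-0.1  0.3  0.1] gap 1.005
[[312.78887414 180.26841717]
 [309.57435554 158.45349184]
 [311.28795934 177.24383869]]
```

View pics/b1.png

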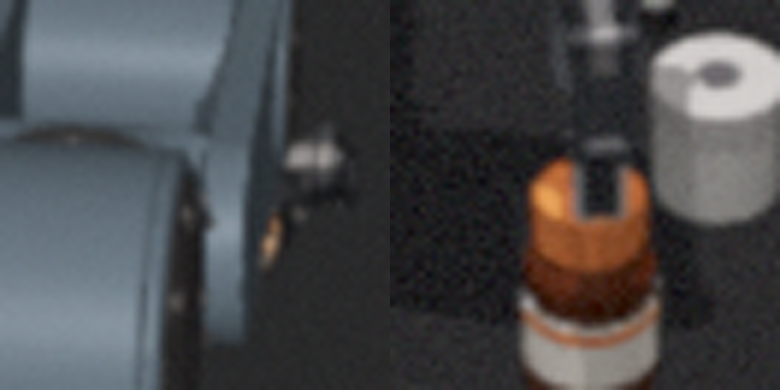

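Request:
{"api": "send_rows", "payload": {"steps": [[[0,0,0,-0.02,0],[0,0,0,-0.035,0],[0,0,0,-0.042,0],[0,0,0,-0.042,0],[0.3,0,0,-0.042,0],[0.5,0,0,-0.042,0],[0.7,0,0,-0.042,0],[0.7,0,0,-0.042,0]]], "grip_force": 25}}

```text
t: 22.5
tcp_pos: [0.4342, 0.0992, 0.0723]
tool_rot: [0.5, -0.5, -0.5, -0.5]
force: [-0.1, -0.5, 5.9]
finger_gap: 0.518
```

Request:
{"api": "send_rows", "payload": {"steps": [[[0.7,0,0,0,0],[0.7,0,0,0,0],[0.7,0,0,0,0]]], "grip_force": 60}}

```text
t: 22.88
tcp_pos: [0.4342, 0.0992, 0.0725]
tool_rot: [0.5, -0.5, -0.5, -0.5]
force: [-0.6, -0.3, 8.1]
finger_gap: 0.514
```

```bash
python3 look.py b2 .4335 .0995 .08 33
```

```text
top crop origin 249 196 scale 5.909090909090909 pred [282.6 229.1]
side crop origin 278 152 scale 5.909090909090909 pred [311.1 185.2]
22.975 [0.4342 0.0992 0.0725] jaw 90.0 f [-0. -1.  8.] gap 0.512
```

View pics/b2.png

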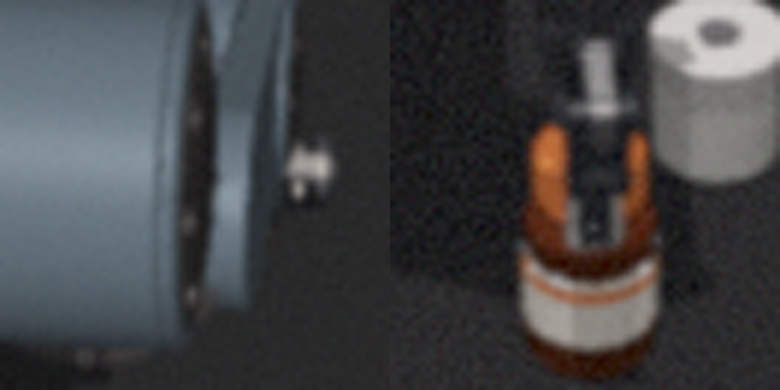

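Request:
{"api": "send_rows", "payload": {"steps": [[[0.7,0,0,0.01,0],[0.7,0,0,0.03,0],[0.7,0,0,0.06,0],[0.7,0,0,0.095,0],[0.7,0,0,0.125,0],[0.7,0,0,0.145,0],[0.7,0,0,0.15,0],[0.7,0,0,0.15,0]]]}}

```text
t: 23.98
tcp_pos: [0.4332, 0.0994, 0.2215]
tool_rot: [-0.5, 0.5, 0.5, 0.5]
force: [-0.5, -0.1, -2.5]
finger_gap: 0.512
```

Request:
{"api": "send_rows", "payload": {"steps": [[[0.7,0.015,-0.018,0,0],[0.7,0.04,-0.045,0,0],[0.7,0.07,-0.08,0,0],[0.7,0.105,-0.12,0,0],[0.7,0.14,-0.16,0,0],[0.7,0.17,-0.195,0,0],[0.7,0.192,-0.22,0,0],[0.7,0.199,-0.228,0,0]]]}}

```text
t: 24.98
tcp_pos: [0.6329, -0.1302, 0.2195]
tool_rot: [-0.499, 0.501, 0.501, 0.5]
force: [-0.3, -0.4, -2.3]
finger_gap: 0.511
```

Request:
{"api": "send_rows", "payload": {"steps": [[[0.7,0,0,-0.02,0],[0.7,0,0,-0.05,0],[0.7,0,0,-0.07,0],[0.7,0,0,-0.08,0],[0.7,0,0,-0.08,0],[0.7,0,0,-0.08,0]]]}}

```text
t: 25.72
tcp_pos: [0.6333, -0.1286, 0.1426]
tool_rot: [0.501, -0.5, -0.5, -0.5]
force: [-1.1, 0.0, -3.1]
finger_gap: 0.506
```

```bash
python3 look.py b3 .633 -.1287 .08 40;python3 -c "
from h import *
print(w2px('side',[[.633,-.1287,.07],[.633,-.1287,.055]]))"
```

```text
top crop origin 324 122 scale 4.875 pred [364.7 162.8]
side crop origin 369 205 scale 4.875 pred [410.  245.4]
25.825 [ 0.6334 -0.1288  0.1429] jaw 90.0 f [ 0.6  0.8 -1.4] gap 0.513
[[409.49838303 248.57014403]
 [408.76183358 253.24412603]]
```

View pics/b3.png

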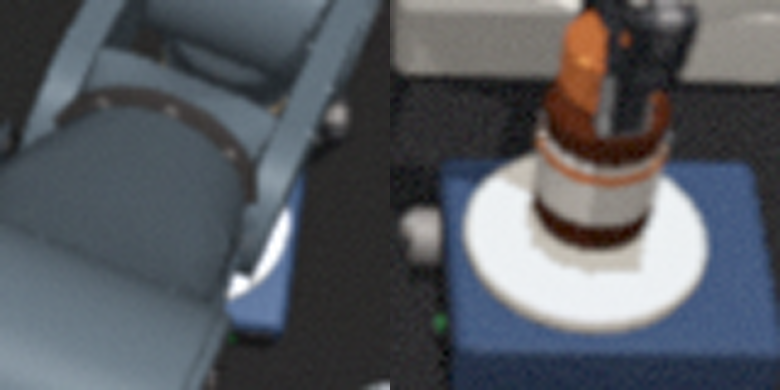

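Request:
{"api": "send_rows", "payload": {"steps": [[[0.7,-0.001,0,-0.006,0],[0.7,-0.001,0,-0.011,0],[0.7,-0.001,0,-0.014,0],[0.7,-0.001,0,-0.015,0],[0.7,-0.001,0,-0.0155,0],[0.7,-0.001,0,-0.0155,0]]]}}

```text
t: 26.58
tcp_pos: [0.6318, -0.1287, 0.1276]
tool_rot: [0.5, -0.5, -0.5, -0.5]
force: [-2.1, 1.3, 4.7]
finger_gap: 0.512
```

Request:
{"api": "send_rows", "payload": {"steps": [[[0.46,0,0,0,0],[0.35,0,0,0,0],[0.2,0,0,0,0],[0,0,0,0,0],[0,0,0,0.015,0],[0,0,0,0.05,0],[0,0,0,0.09,0],[0,0,0,0.1,0]]]}}

```text
t: 27.58
tcp_pos: [0.6338, -0.1294, 0.2306]
tool_rot: [0.503, -0.499, -0.498, -0.501]
force: [0.4, 0.7, -1.1]
finger_gap: 1.001
```

Request:
{"api": "send_rows", "payload": {"steps": [[[0,-0.02,0.003,0.0,0],[0,-0.06,0.01,0.0,0],[0,-0.1,0.017,0.0,0],[0,-0.14,0.024,0.0,0],[0,-0.17,0.03,0.0,0],[0,-0.183,0.032,0.0,0],[0,-0.183,0.032,0.0,0]]]}}

```text
t: 28.45
tcp_pos: [0.4487, -0.0967, 0.2265]
tool_rot: [-0.5, 0.5, 0.5, 0.5]
force: [0.7, 0.3, 0.6]
finger_gap: 0.998
```

```bash
python3 look.py b4 .633 -.1287 .08 40;python3 look.py g1 .449 -.097 .02 33
```

```text
top crop origin 324 122 scale 4.875 pred [364.7 162.8]
side crop origin 369 205 scale 4.875 pred [410.  245.4]
28.55 [ 0.4503 -0.0974  0.2266] jaw 90.0 f [ 0.7 -0.2  0.8] gap 1.001
top crop origin 318 196 scale 5.909090909090909 pred [351.4 229.2]
side crop origin 292 226 scale 5.909090909090909 pred [325.6 259.4]
28.65 [ 0.4502 -0.0973  0.2264] jaw 90.0 f [-0.3  0.1  0.3] gap 0.998
```

View pics/b4.png

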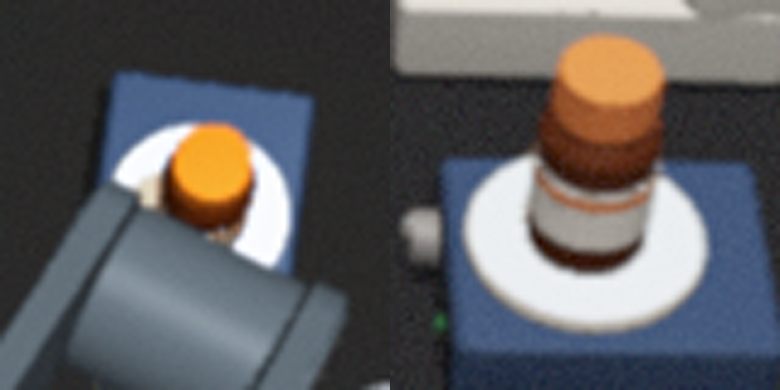

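View pics/g1.png

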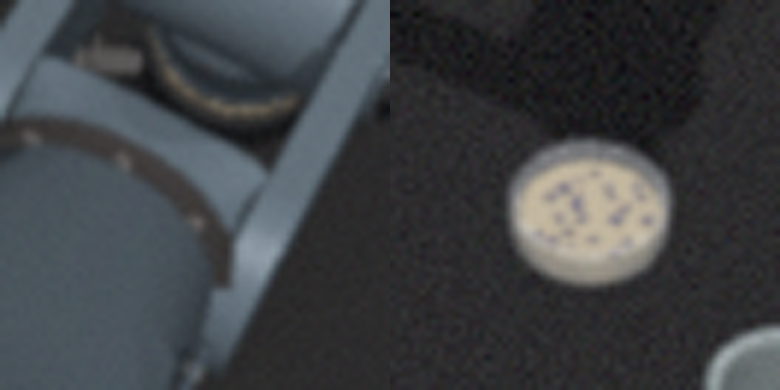

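Request:
{"api": "send_rows", "payload": {"steps": [[[0,-0.001,0,-0.03,0],[0,-0.001,0,-0.08,0],[0,-0.001,0,-0.13,0],[0,-0.001,0,-0.155,0],[0,-0.001,0,-0.17,0],[0,-0.001,0,-0.17,0],[0,-0.001,0,-0.17,0]]]}}

```text
t: 29.52
tcp_pos: [0.4486, -0.097, 0.0565]
tool_rot: [0.5, -0.5, -0.5, -0.5]
force: [0.8, -0.2, 0.2]
finger_gap: 1.0
```

```bash
python3 look.py g2 .449 -.097 .02 33
```

```text
top crop origin 318 196 scale 5.909090909090909 pred [351.4 229.2]
side crop origin 292 226 scale 5.909090909090909 pred [325.6 259.4]
29.625 [ 0.4486 -0.097   0.057 ] jaw 90.0 f [ 0.3 -0.7  0.9] gap 0.999
```

View pics/g2.png

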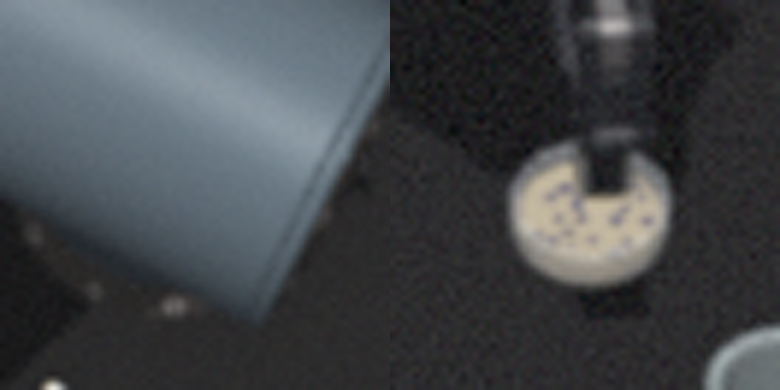

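```bash
python3 -c "
from h import *
p=w2px('side',[[.4486,-.097-.0425,.07],[.449,-.097,.01]]);print(p,(p-[292,226])*5.909+[390,0])"
```

```text
[[327.88591236 257.70561881]
 [325.57196271 262.32919984]] [[602.04985614 187.34850153]
 [588.37672763 214.66924183]]
```

Request:
{"api": "send_rows", "payload": {"steps": [[[0,-0.001,0,-0.025,0],[0,-0.001,0,-0.045,0],[0,-0.001,0,-0.055,0],[0,-0.001,0,-0.057,0],[0.15,-0.001,0,-0.057,0],[0.3,-0.001,0,-0.057,0],[0.5,-0.001,0,-0.057,0],[0.5,-0.001,0,-0.057,0]]], "grip_force": 20}}

```text
t: 30.62
tcp_pos: [0.4472, -0.0969, 0.0001]
tool_rot: [0.501, -0.5, -0.5, -0.5]
force: [-0.6, 0.3, 5.9]
finger_gap: 0.694
```

Request:
{"api": "send_rows", "payload": {"steps": [[[0.5,0,0,0,0],[0.5,0,0,0,0],[0.5,0,0,0,0]]], "grip_force": 25}}

```text
t: 31.0
tcp_pos: [0.4472, -0.0969, 0.0001]
tool_rot: [0.501, -0.5, -0.5, -0.5]
force: [-0.8, -1.2, 7.1]
finger_gap: 0.691
```

```bash
python3 look.py g3 .449 -.097 .02 33
```

```text
top crop origin 318 196 scale 5.909090909090909 pred [351.4 229.2]
side crop origin 292 226 scale 5.909090909090909 pred [325.6 259.4]
31.1 [ 4.472e-01 -9.690e-02  1.000e-04] jaw 90.0 f [-0.6 -0.1  7.3] gap 0.694
```

View pics/g3.png

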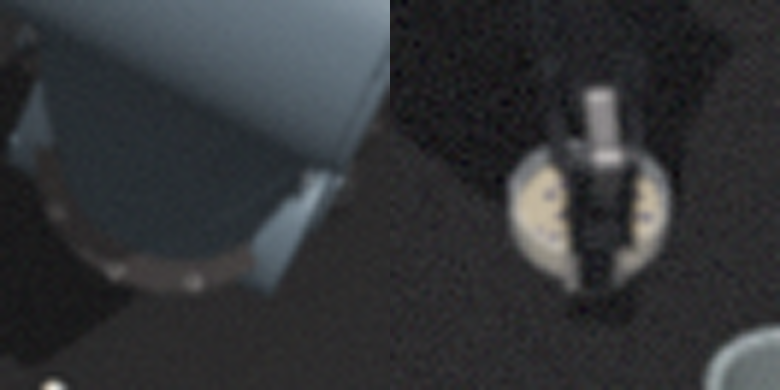

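```bash
python3 -c "
from h import *
print(plane('side',[[393.2,180.4]],.06))"
```

```text
[[0.64516359 0.1235959  0.06      ]]
```

Request:
{"api": "send_rows", "payload": {"steps": [[[0.5,0,0,0.01,0],[0.5,0,0,0.03,0],[0.5,0,0,0.07,0],[0.5,0,0,0.11,0],[0.5,0,0,0.15,0],[0.5,0,0,0.185,0],[0.5,0,0,0.2,0],[0.5,0,0,0.2,0]]]}}

```text
t: 32.1
tcp_pos: [0.4472, -0.0968, 0.2008]
tool_rot: [0.501, -0.5, -0.499, -0.5]
force: [-0.1, -0.1, -1.0]
finger_gap: 0.693
```

Request:
{"api": "send_rows", "payload": {"steps": [[[0.5,0.015,0.017,0,-0.01],[0.5,0.04,0.045,0,-0.03],[0.5,0.07,0.08,0,-0.05],[0.5,0.105,0.118,0,-0.07],[0.5,0.14,0.156,0,-0.09],[0.5,0.17,0.19,0,-0.11],[0.5,0.19,0.212,0,-0.12],[0.5,0.195,0.217,0,-0.12]]]}}

```text
t: 33.1
tcp_pos: [0.6416, 0.1217, 0.1975]
tool_rot: [-0.469, 0.529, 0.47, 0.528]
force: [-0.1, -0.2, 0.2]
finger_gap: 0.688
```

Request:
{"api": "send_rows", "payload": {"steps": [[[0.5,0.001,0.001,-0.03,0],[0.5,0.001,0.001,-0.07,0],[0.5,0.001,0.001,-0.1,0],[0.5,0.001,0.001,-0.118,0],[0.5,0.001,0.001,-0.127,0],[0.5,0.001,0.001,-0.131,0],[0.5,0.001,0.001,-0.131,0],[0.5,0.001,0.001,-0.131,0]]]}}

```text
t: 34.1
tcp_pos: [0.6435, 0.1214, 0.0694]
tool_rot: [-0.47, 0.528, 0.469, 0.53]
force: [-0.0, -0.0, -0.4]
finger_gap: 0.69
```

```bash
python3 look.py g4 .6435 .1215 .06 38
```

```text
top crop origin 240 121 scale 5.131578947368421 pred [278.5 159.1]
side crop origin 354 142 scale 5.131578947368421 pred [392.7 181. ]
34.2 [0.6433 0.1214 0.0691] jaw 83.1 f [ 0.  -0.7 -0.5] gap 0.69
```

View pics/g4.png

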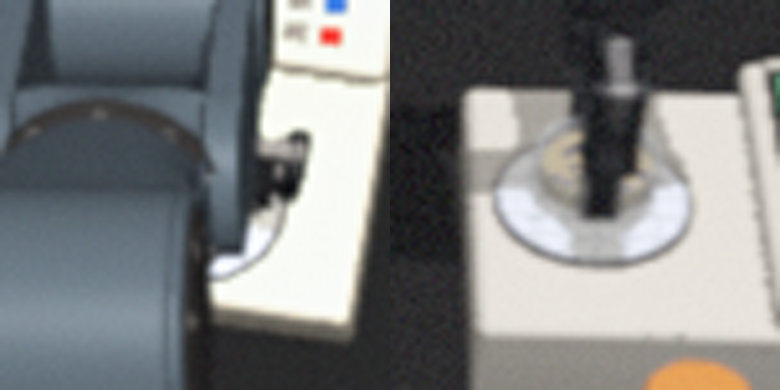

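Request:
{"api": "send_rows", "payload": {"steps": [[[0.5,-0.001,0,-0.003,0],[0.5,-0.001,0,-0.006,0],[0.5,-0.001,0,-0.008,0],[0.5,-0.001,0,-0.009,0],[0.5,-0.001,0,-0.0095,0],[0.5,-0.001,0,-0.0095,0]]]}}

```text
t: 34.95
tcp_pos: [0.6415, 0.1213, 0.0602]
tool_rot: [-0.469, 0.529, 0.469, 0.529]
force: [-2.6, -0.1, 8.8]
finger_gap: 0.686
```

Request:
{"api": "send_rows", "payload": {"steps": [[[0.27,0,0,0,0],[0.15,0,0,0,0],[0,0,0,0,0],[0,0,0,0,0],[0,0,0,0.02,0],[0,0,0,0.06,0],[0,0,0,0.11,0],[0,0,0,0.16,0]]]}}

```text
t: 35.95
tcp_pos: [0.6418, 0.1213, 0.2218]
tool_rot: [-0.469, 0.529, 0.469, 0.529]
force: [0.2, 0.1, -0.1]
finger_gap: 0.997
```

Request:
{"api": "send_rows", "payload": {"steps": [[[0,-0.04,-0.01,0.02,0],[0,-0.09,-0.01,0.03,0],[0,-0.14,-0.02,0.04,0],[0,-0.18,-0.02,0.04,0],[0,-0.22,-0.02,0.04,0],[0,-0.24,-0.02,0.04,0],[0,-0.24,-0.02,0.04,0]]]}}

```text
t: 36.83
tcp_pos: [0.4006, 0.1014, 0.26]
tool_rot: [-0.47, 0.529, 0.469, 0.529]
force: [-0.2, 0.1, 0.3]
finger_gap: 1.001
```

```bash
python3 look.py fin .6435 .1215 .06 38; python3 - <<'E'
from meas import *
t=cv2.imread("pics/top_fin.png");s=cv2.imread("pics/side_fin.png")
cv2.imwrite("pics/both.png",np.vstack([cv2.resize(t[95:290,140:520],(580,298)),cv2.resize(s[90:290,230:530],(450,300))[:, :] if 0 else cv2.resize(s[90:430,200:530],(580,300))]))
E
```

```text
top crop origin 240 121 scale 5.131578947368421 pred [278.5 159.1]
side crop origin 354 142 scale 5.131578947368421 pred [392.7 181. ]
36.925 [0.4032 0.1012 0.2599] jaw 83.1 f [-0.1 -0.  -0.5] gap 0.999
```

View pics/fin.png

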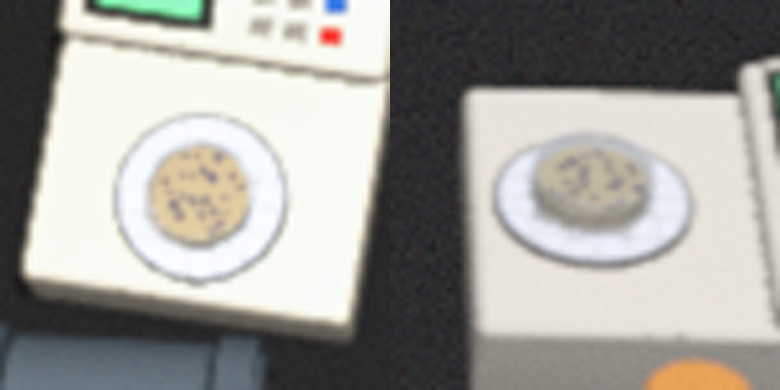

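View pics/both.png

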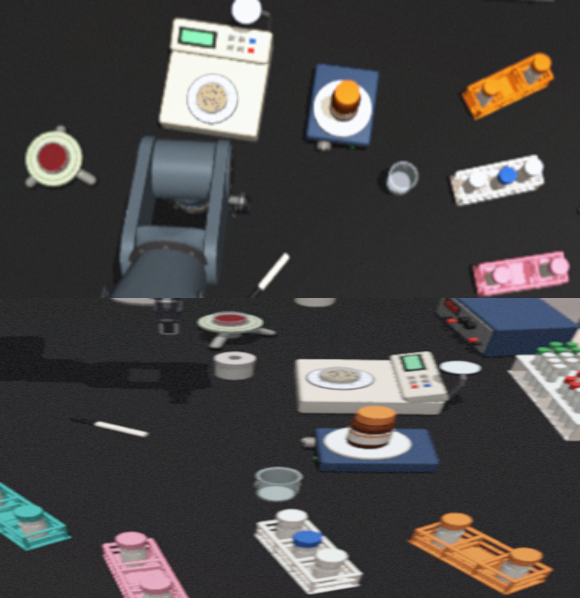

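```bash
python3 - <<'E'
from meas import *
H={n:cv2.cvtColor(cv2.imread(f"pics/{n}_fin.png"),cv2.COLOR_BGR2HSV) for n in("top","side")}
def rep(name,n,lo,hi,X,z,s=28):
    u=w2px(n,[[X[0],X[1],z]])[0].astype(int);m=cv2.inRange(H[n],lo,hi)
    c=big(m,(u[0]-s,u[1]-s,u[0]+s,u[1]+s));p,a=ell(c);w=plane(n,[p],z)[0,:2];print(name,n,np.round(a,1),((w-X)*1000).round(1),"mm off")
for n in H:
    rep("bottle",n,(5,150,120),(25,255,255),(.633,-.1287),.055+.0925,20)
    rep("univ",n,(100,120,80),(125,255,255),(.506,-.427),.085,16)
    rep("fresh",n,(0,100,60),(8,255,255),(.518,.416),.078,16)
    rep("grown",n,(8,35,60),(25,255,255),(.6435,.1215),.073,12)
rep("beaker","top",(0,0,60),(180,255,255),(.505,-.2458),.035,17)
E
```

```text
bottle top [16.5 16.6] [-0.2 -2.4] mm off
univ top [10.5 12.1] [-2.  -5.1] mm off
fresh top [2.3 9.4] [-10.1  17.8] mm off
grown top [17.9 18.8] [-1.9 -1. ] mm off
bottle side [21.3 22.3] [-0.6 -0.7] mm off
univ side [16.5 19.6] [-2.7  0.1] mm off
fresh side [2.2 3.3] [ 2.3 18.3] mm off
grown side [10.2 15.3] [3.4 3.9] mm off
beaker top [20.5 23.6] [0.1 0.1] mm off
```

```bash
python3 - <<'E'
from meas import *
for n in("top","side"):
    b=cv2.imread(f"pics/{n}_fin.png").astype(int);m=((b[:,:,2]>b[:,:,1]+40)*255).astype(np.uint8)
    u=w2px(n,[[.518,.416,.076]])[0].astype(int);c=big(m,(u[0]-18,u[1]-18,u[0]+18,u[1]+18));p,a=ell(c)
    print(n,a,(plane(n,[p],.076)[0,:2]-[.518,.416])*1000)
E
```

```text
top (17.8332576751709, 18.72393035888672) [-0.94688927 -2.03689271]
side (9.041046142578125, 17.1628475189209) [0.23643765 5.33723547]
```

All four sit within about 6 mm of centre, so I'll hand in.

```bash
python3 -c "
from station import manip
print(manip.sense()['qd'].round(3)); print(manip.sign_off())"
```

```text
[-0.002  0.021 -0.019 -0.003 -0.002 -0.001]
the job is handed in; nothing more can be done
None
```

All four items are in place and the job is handed in, at about 37 s on the robot's clock. The blue-capped container is in the rack's middle cell, the fresh dish on the turntable, the bottle on the stirrer and the grown dish on the counter stage. I lowered each one until the wrist force showed contact, then let go and backed the arm away.

These are the last camera checks of how far each item sits from its target centre (the limit is 15 mm):

| Item | Top view | Side view |
|---|---|---|
| Bottle | about 2 mm | about 1 mm |
| Container | about 5 mm | about 3 mm |
| Fresh dish | about 2 mm | about 5 mm |
| Grown dish | about 2 mm | about 5 mm |

- **Upright and seated:** all four look upright in the final pictures. Seating was judged from the contact height and force, not measured separately.
- **Bystanders:** the beaker has not moved (0.1 mm). The canister was only seen standing in the pictures, because the arm hid it in the top view.
- **Disagreements:** the two cameras differ by up to about 7 mm in y, and that was already so before I moved anything. My first check of the fresh dish failed because the colour mask did not cover its red, so the figures above come from a corrected one.

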